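Pin the grip plate on the board carrier, slide it out to the pointer and hold it

TASK

Lower the holed plate with the black grip bar over the two pins of the grey carrier board until it lies flush, before the carrier is slid. Then slide the carrier outward along its rest, circuit board end first, until its outer end edge lines up with the blade of the small pointer post, never letting it tip. By then it overhangs so far that it would tip by itself, so finish while still holding the plate by its grip bar, with the carrier flat on the rest: do not let go, and leave the other things alone.

Things in the scene. Friction and masses are not known exactly. Their poses are not given: they have to be found in the camera images.
- rest: fixed aluminium slide rest, 150 long (x) x 108 wide x 40 mm high to its sliding face; origin at the centre of its underside. Its x axis is the outward direction, its outer edge at x = +75 mm. Low steel guides along x at y = +-49 mm rise 6 mm above the sliding face, 88 mm apart inside: 2 mm play a side for the carrier. Foot flanges reach 19 mm further out each side, 10 mm high with screws.
- carrier: loose grey board 210 (x, outward) x 84 x 10 mm, 0.6 kg, a green circuit board (17 mm high) fixed on it at x = +20 to +96. Origin: centre of underside. It lies on the rest, outer end at first 15 to 40 mm beyond the rest's edge. Two upright pins at x = -68, y = +-30 mm: 8 mm thick, 20 mm above its top, upper 7 mm tapered. With the plate on, it tips by itself beyond about 112 mm of overhang.
- seat (a point): point on the carrier's top face midway between its two pins (carrier frame x = -68, y = 0, z = 10 mm), axes as the carrier
- lead_edge (a point): middle of the upper edge of the carrier's outward end (carrier frame x = +105, y = 0, z = 10 mm), axes as the carrier
- mark (a point): pointer tip: a small steel post fixed on the bench beside the carrier's path, on the rest's -y side, with a thin level blade (3 mm wide) whose tip is 53 mm above the bench and 5 mm off the carrier's long side. Axes as the rest; the carrier is at the mark when lead_edge has the same x as mark in these axes. It stands 120 to 140 mm beyond the rest's outer edge.
- grip (a point): centre of the black grip bar of the loose aluminium plate, 60 (x) x 84 (y) x 8 mm, 0.1 to 0.21 kg, with two 11 mm holes at x = 0, y = +-30 mm. The bar stands on its middle: 16 (x) x 38 (y) x 40 mm high. This point is 28 mm above the plate's underside. It starts flat on the bench, and fits the pins either way round, its x along the carrier's x; seated, this point is 28 mm above seat.
- solder_spool: bystander: spool of wire standing on its flange, 60 mm across, 44 mm high, origin at the centre of its underside; leave alone
- spare_board: bystander: loose green circuit board, 74 x 73 x 17 mm, lying on the bench; leave alone
- side_cutter: bystander: blue side cutter, 118 mm long, 12 mm high, lying on the bench; leave alone

How it is judged (in metres and radians):
On the way, in this order (a step that is already met when the one before it is completed fails the run):
1. the plate sits flush on the carrier, over both pins, the carrier not yet slid along (z of grip in the frame of seat between 0.0255 and 0.03 m and x of grip in the frame of seat between -0.004 and 0.004 m and y of grip in the frame of seat between -0.004 and 0.004 m and distance of carrier from where it was at the start of the episode below 0.03 m), for 0.2 s.
2. the carrier's outer end reaches the pointer (x of lead_edge in the frame of mark between -0.005 and 0.005 m), for 0.2 s.
At the end, for the whole second after the job is handed in: the carrier's outer end is within 5 mm of the pointer along the rest, the carrier lies level (under 0.03 rad) on the rest, the plate is still flush over its pins (2.5 mm in height, 4 mm sideways), the fingers hold the plate (over 2 N) and all is still (all of step 2 and angle between carrier's own z axis and vertical below 0.03 rad and z of seat in the frame of rest between 0.047 and 0.0525 m and z of grip in the frame of seat between 0.0255 and 0.0305 m and x of grip in the frame of seat between -0.004 and 0.004 m and y of grip in the frame of seat between -0.004 and 0.004 m and contact force between the fingers and plate above 2 N and contact force between carrier and rest above 1 N and linear speed of carrier below 0.01 m/s); the arm keeps its last pose, push and grip.
It fails at once if the carrier tips (more than 0.12 rad) (angle between carrier's own z axis and vertical above 0.12 rad).
It fails at once if a bystander is disturbed (moved more than 25 mm) (distance of any of solder_spool, spare_board, side_cutter from where it was at the start of the episode above 0.025 m).
It also fails if it takes over 51 s, if anything falls off the work surface, if the arm or the gripper's body presses on something with over 40 N, if the wrist force passes 120 N, or if a joint passes its speed limit or range.

ROBOT

A 6-joint arm with a two-finger parallel gripper is mounted at the origin on a cart in front of the work surface, level with it; the furniture and walls round the work are solid. World frame = base frame: x ahead of the robot, y to its left, z up, the work surface at z = 0. Lengths are in m, angles in degrees, forces in N, time in s.
With the tool pointing down it reaches from about 0.25 to 0.725 m from the base axis. Payload 9.7 kg.
Tool frame: the origin (TCP) lies where the fingers leave the gripper's body, on its centre line; the fingertips stand 73 mm ahead of it and the grasp point (between the pads) lies 54 mm ahead of it; y points along the fingers, x is the direction in which the jaws open and shut, and the axes are right-handed (so a half turn about y gives the same grasp; the last joint's range is limited). The gripper opens to 85 mm and grips with 20 to 120 N. Pads are 22 mm wide; open, the fingers measure 114 mm over their backs; the gripper's body (76 mm by 85 mm) begins 54 mm behind the grasp point. The pads swing forward as they close: fully open they stand 13 mm farther back than shut.
Start: joints at [70.474, 4.979, 10.078, 95.1, 0, 90], TCP at [0.184, 0.518, 0.304] pointing down, gripper open.
Joint ranges: [-179.16, 179.16], [-48.56, 103.87], [-65.8, 70.77], [-126.05, 130.52], [-82.76, 87.17], [-180, 180]. Speed limits (degrees/s): [127.2, 127.2, 147.25, 180, 180, 180].

INTERFACE

Orientations are given as [roll, pitch, yaw] about the fixed x, y, z axes, in that order (R = Rz(yaw) Ry(pitch) Rx(roll)).
In Python, from workcell import sensors, imaging, bot, models gives the robot as it stands.
- The arm moves only by the tool arm_command, never from a script. Its argument "rows" is one flat list of numbers, 7 for each row, row after row: the shift along the tool's x, y, z in cm, then the turn, a rotation vector about the tool's x, y, z in degrees, then the gripper's target within -1 to 1 (fully open at 1, half-way at 0, shut at -1). A call has 1 to 12 rows; each row is the pose to reach, as a shift and turn from the pose commanded when the call began, along the tool's axes at that moment; what a row does not reach only later rows make up. A row lasts 1/12 s, in which the tool goes at most 41.7 mm and 7.16 degrees, less where a joint would pass 70% of its speed; a pose out of reach is approached as far as the arm can. A call with a gripper value outside its range is refused whole. The fingers move at their own pace and stop on an object; "force" is the grip in N (left out, the last holds). Time passes only in rows, so rows that repeat a pose let the fingers close. It gives the time, the measured TCP pose, the force and the opening at its end, in the units of the state.
- sensors.get_obs(): the state, without advancing time (a new reading comes with each control period).
- imaging.camera(name): name is "scene" or "top"; returns a dict with "pixels" (400x640x3 uint8, blue, green, red), "z_map" (400x640 float32, m along the optical axis (not along the pixel's ray), 0 where there is no reading), "camera_matrix" (3x3 intrinsics, pixels), "D" ([k1, k2, p1, p2, k3] as OpenCV has them; the pictures are not rectified), "world_from_camera" (4x4, takes a point from camera to world coordinates). Camera axes: x right, y up, looking along -z (the intrinsics and any distortion apply to the point x, -y, -z); pixel columns grow to the right and rows downward; lengths in m; the calibration is good to about 2 mm. A picture is of the moment at which its call begins.
- bot.job_done(): hands the job in, once; it reports no verdict.
Trained networks look in the newest picture that a camera, given by its name, has taken for a name from the list of things; names that differ only in an ending like _2 or _b are one class to them, and where a whole thing is asked for, a point or a joint stands for the part that bears it (a point fixed in the world has none). Each returns a list of dicts, best first, with "conf" (0 to 1); they miss things now and then, are a little off and sometimes report something else, mostly with a low value. They report only what shows in the picture. A call takes as long as a camera call.
- models.search_frame(thing, camera): "extent" ([centre column, centre row, width, height] in pixels, round what is visible of it).
- models.spot_point(thing, camera): "location" ([column, row] in pixels: a listed point, or the origin of a listed thing).
The state is a dict: "time": time; "q": joint angles; "qd": joint speeds; "joint_efforts": joint torques, N m; "ee_pos": TCP position; "tcp_rot": TCP orientation; "wrist_force": force on the tool from outside, world axes, zero at the start; "torque": the same for the moment, N m; "opening": finger opening in m.
Only numpy, scipy, OpenCV 4.12 (cv2) and the standard library are available. Lean on these libraries where they do the work, as an engineer would, in place of code of your own. Each camera call takes 0.05 s, during which the arm holds its last target.

## Working session

There is one attempt and no reset: what is moved stays moved. The work goes in short steps, Python scripts to look and compute and a tool call to move; the robot and the scene stay as the last step left them, time stands still between calls to the robot, and variables do not carry over. Pictures are saved under pics/ and viewed, and the job is handed in when it is done.

Besides the shell and the picture viewer there is one more tool, called after "Request:" as a command line: name --argument value ..., lists and objects as JSON in quotes. arm_command: Moves the arm, as the interface text tells. Its arguments: {"type":"object","properties":{"rows":{"type":"array","items":{"type":"number"}},"force":{"type":"number"}},"required":["rows"]}

```bash
ls; mkdir -p pics; python3 - <<'E'
from workcell import sensors, imaging, bot, models
import cv2, numpy as np
print(sensors.get_obs())
for n in ["scene","top"]:
    c=imaging.camera(n); cv2.imwrite(f"pics/{n}0.png",c["pixels"])
    np.savez(f"{n}0.npz",**c)
    print(n,c["camera_matrix"],c["D"],c["world_from_camera"])
    for t in ["rest","carrier","seat","lead_edge","mark","grip","solder_spool","spare_board","side_cutter"]:
        print(t,[(np.round(d["location"],1).tolist(),round(d["conf"],2)) for d in models.spot_point(t,n)][:3])
E
```

```text
pics
{'time': 0.0, 'q': array([7.04715180e+01, 5.00865894e+00, 1.00350510e+01, 9.50989805e+01,
       8.17678510e-04, 8.99993999e+01]), 'qd': array([ 0.00069555, -0.07970788, -0.00555199,  0.06896784,  0.02208265,
        0.01307022]), 'joint_efforts': array([-1.90510662e-03, -5.20386636e+01,  4.64803720e+01,  1.65054621e-02,
       -9.36851006e-05,  1.57128216e-05]), 'ee_pos': array([0.18380433, 0.51823763, 0.30321178]), 'tcp_rot': array([-8.99991816e+01,  7.25884185e-02,  7.04721181e+01]), 'wrist_force': array([-0.05136486, -0.09776743, -0.44966124]), 'torque': array([ 0.04962638, -0.03939866,  0.00020268]), 'opening': 0.0854796263764803}
scene [[370.7710015    0.         317.45444189]
 [  0.         370.7710015  194.15016924]
 [  0.           0.           1.        ]] [0.01094726 0.         0.         0.         0.        ] [[ 0.84989101  0.33859949 -0.40377673  0.09437371]
 [-0.52677516  0.5257001  -0.66794262 -0.68712079]
 [-0.01389956  0.78037798  0.62515359  0.70963844]
 [ 0.          0.          0.          1.        ]]
rest [([273.6, 185.6], 0.97)]
carrier [([272.1, 174.8], 
[... 503 characters left out ...]
  1.        ]] [-0.02939773  0.          0.          0.          0.        ] [[ 0.006454    0.98177831 -0.18992024  0.23629152]
 [-0.99997375  0.00696223  0.0020089   0.0047102 ]
 [ 0.00329456  0.18990229  0.98179747  1.48966174]
 [ 0.          0.          0.          1.        ]]
rest [([255.4, 219.7], 0.67)]
carrier [([254.9, 219.7], 0.65)]
seat [([278.8, 215.7], 0.62)]
lead_edge [([222.1, 218.2], 0.57), ([401.1, 194.9], 0.43), ([282.5, 215.6], 0.31)]
mark [([187.7, 204.5], 0.54), ([280.6, 215.5], 0.16)]
grip [([396.4, 224.8], 0.8)]
solder_spool [([279.1, 167.6], 0.51)]
spare_board [([442.9, 229.9], 0.87), ([398.0, 194.9], 0.62), ([254.1, 213.1], 0.51)]
side_cutter [([398.3, 196.1], 0.76)]
```

```bash
python3 - <<'E'
import cv2
a=cv2.imread("pics/top0.png"); cv2.imwrite("pics/topc.png",cv2.resize(a[120:280,160:480],(800,400),interpolation=cv2.INTER_CUBIC))
a=cv2.imread("pics/scene0.png"); cv2.imwrite("pics/scenec.png",cv2.resize(a[90:390,190:470],(560,600),interpolation=cv2.INTER_CUBIC))
E
```

```text
(no output)
```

View pics/topc.png

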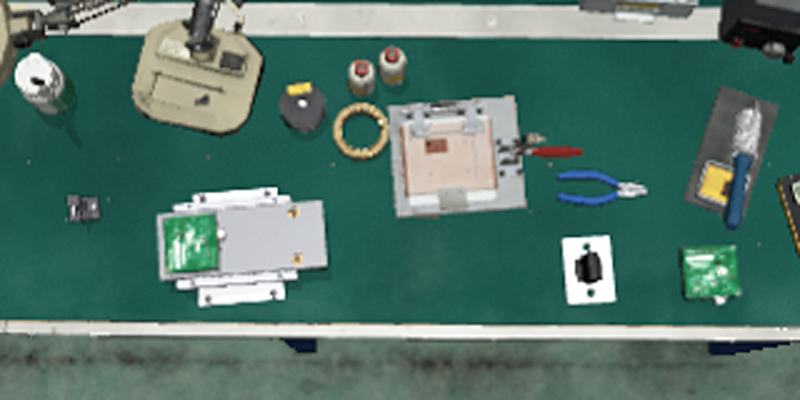

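View pics/scenec.png

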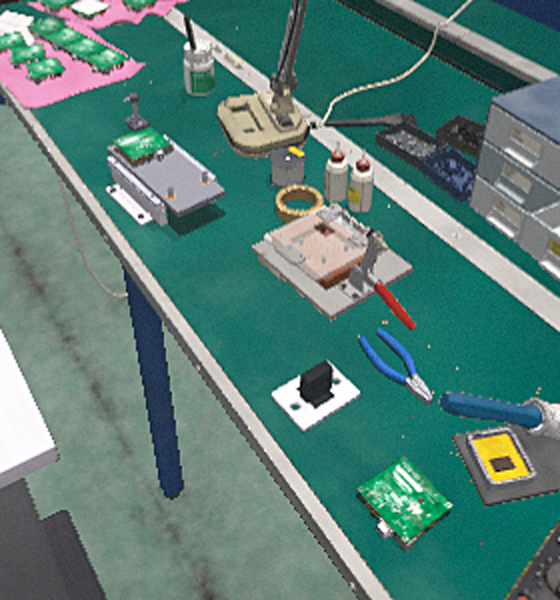

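View pics/scene0.png

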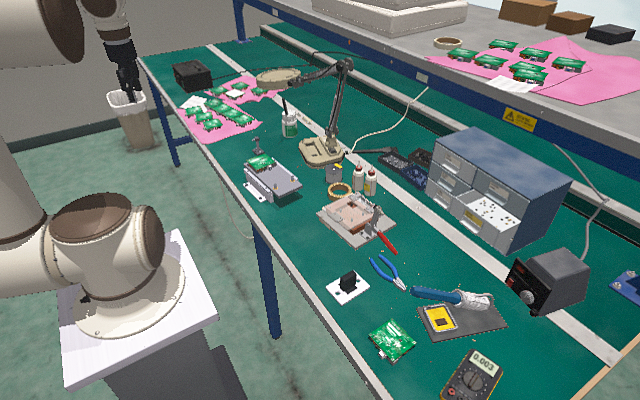

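```bash
cat > h.py <<'E'
import numpy as np, cv2
def proj(c,P):
    T=np.linalg.inv(c["world_from_camera"]); p=np.atleast_2d(P)@T[:3,:3].T+T[:3,3]
    p=p*[1,-1,-1]
    return cv2.projectPoints(p,np.zeros(3),np.zeros(3),c["camera_matrix"],np.array(c["D"],float))[0][:,0]
def ray(c,uv):
    n=cv2.undistortPoints(np.atleast_2d(uv).astype(float)[:,None],c["camera_matrix"],np.array(c["D"],float))[:,0]
    d=np.c_[n[:,0],-n[:,1],-np.ones(len(n))]@c["world_from_camera"][:3,:3].T
    return c["world_from_camera"][:3,3],d
def atz(c,uv,z):
    o,d=ray(c,uv); return o+d*((z-o[2])/d[:,2])[:,None]
def cloud(c):
    h,w=c["z_map"].shape; u,v=np.meshgrid(np.arange(w),np.arange(h))
    o,d=ray(c,np.c_[u.ravel(),v.ravel()])
    P=o+d*c["z_map"].ravel()[:,None]; P[c["z_map"].ravel()==0]=np.nan
    return P.reshape(h,w,3)
E
python3 - <<'E'
from h import *
for n,g,pts in [("scene",0,dict(rest=[273.6,185.6],seat=[284,183],lead=[255.3,159.7],grip=[346.2,280.4],spool=[331.8,174.8],mark=[257,138])),("top",0,dict(rest=[255.4,219.7],seat=[278.8,215.7],lead=[222.1,218.2],mark=[187.7,204.5],grip=[396.4,224.8]))]:
    c=dict(np.load(n+"0.npz")); P=cloud(c)
    for k,uv in pts.items():
        u,v=np.round(uv).astype(int); print(n,k,np.round(P[v,u],4), np.round(atz(c,uv,.05)[0],4))
    # bench noise
    if n=="top":
        b=P[235:245,300:370].reshape(-1,3); print("bench",np.nanmean(b[:,2]),np.nanstd(b[:,2]))
        print((P[195:240,278]*1000)[:,[0,2]].round(0).tolist())
    else:
        b=P[285:295,290:310].reshape(-1,3); print("bench",np.nanmean(b[:,2]),np.nanstd(b[:,2]))
E
```

```text
scene rest [0.4295 0.1101 0.0575] [0.4333 0.1216 0.05  ]
scene seat [0.4666 0.1199 0.047 ] [0.4649 0.1163 0.05  ]
scene lead [0.4372 0.2586 0.0624] [0.4453 0.2778 0.05  ]
scene grip [ 0.4149 -0.2723  0.048 ] [ 0.4136 -0.2747  0.05  ]
scene spool [0.6203 0.0931 0.0324] [0.6067 0.074  0.05  ]
scene mark [0.5024 0.3873 0.0589] [0.508  0.4019 0.05  ]
bench -0.33270782515965314 0.3707011449267526
top rest [0.4427 0.1876 0.0487] [0.4435 0.1862 0.05  ]
top seat [0.4556 0.1121 0.0512] [0.4567 0.1128 0.05  ]
top lead [ 0.456   0.3023 -0.0037] [0.4475 0.2913 0.05  ]
top mark [0.5005 0.4147 0.0026] [0.4905 0.4025 0.05  ]
top grip [ 0.43   -0.2564  0.0477] [ 0.4304 -0.2573  0.05  ]
bench 0.0013754909642508693 0.003248924402837942
[[532.0, 7.0], [529.0, 3.0], [527.0, -2.0], [523.0, -0.0], [519.0, 2.0], [516.0, 1.0], [505.0, 45.0], [501.0, 50.0], [496.0, 59.0], [493.0, 57.0], [491.0, 49.0], [487.0, 53.0], [485.0, 48.0], [481.0, 55.0], [478.0, 53.0], [475.0, 50.0], [472.0, 48.0], [468.0, 55.0], [466.0, 48.0], [462.0, 50.0], [459.0, 48.0], [456.0, 49.0], [452.0, 53.0], [450.0, 44.0], [446.0, 52.0], [443.0, 50.0], [439.0, 53.0], [434.0, 70.0], [432.0, 63.0], [431.0, 42.0], [427.0, 51.0], [423.0, 54.0], [422.0, 45.0], [418.0, 45.0], [415.0, 46.0], [412.0, 49.0], [409.0, 42.0], [411.0, -3.0], [408.0, 2.0], [404.0, 2.0], [401.0, 2.0], [399.0, -4.0], [395.0, 0.0], [391.0, 4.0], [387.0, 8.0]]
```

```bash
python3 - <<'E'
import cv2
a=cv2.imread("pics/top0.png"); cv2.imwrite("pics/t1.png",cv2.resize(a[190:246,170:296],(756,336),interpolation=cv2.INTER_NEAREST))
cv2.imwrite("pics/t2.png",cv2.resize(a[205:250,370:460],(720,360),interpolation=cv2.INTER_NEAREST))
a=cv2.imread("pics/scene0.png"); cv2.imwrite("pics/s1.png",cv2.resize(a[130:210,235:310],(562,600),interpolation=cv2.INTER_NEAREST))
cv2.imwrite("pics/s2.png",cv2.resize(a[262:312,320:375],(660,600),interpolation=cv2.INTER_NEAREST))
E
```

```text
(no output)
```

View pics/t1.png

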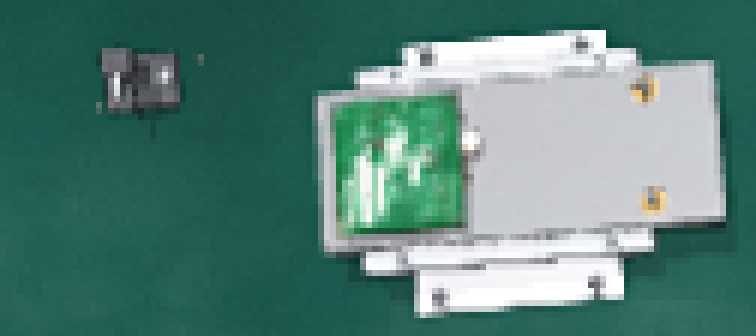

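View pics/t2.png

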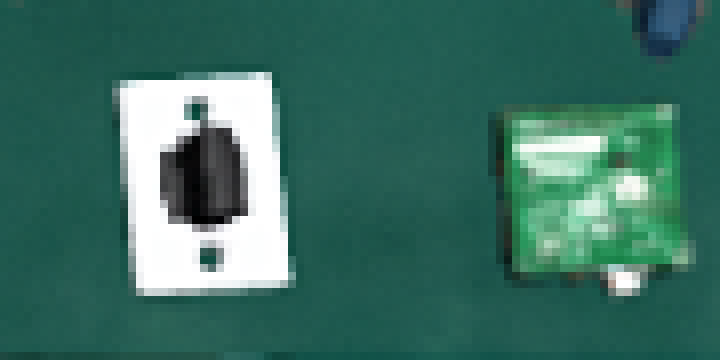

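View pics/s1.png

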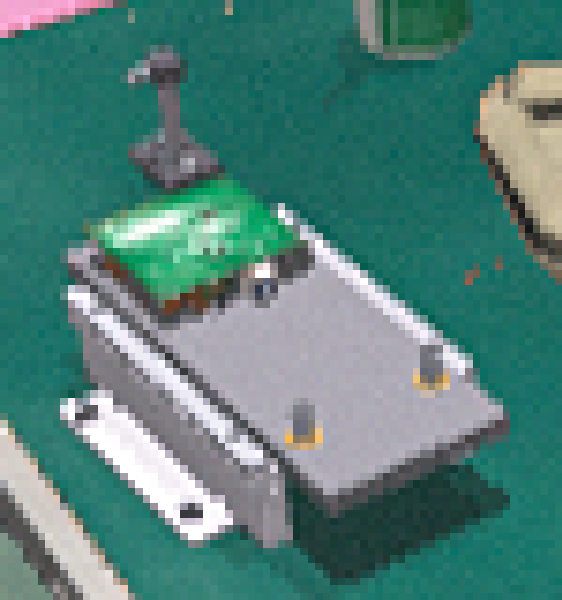

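View pics/s2.png

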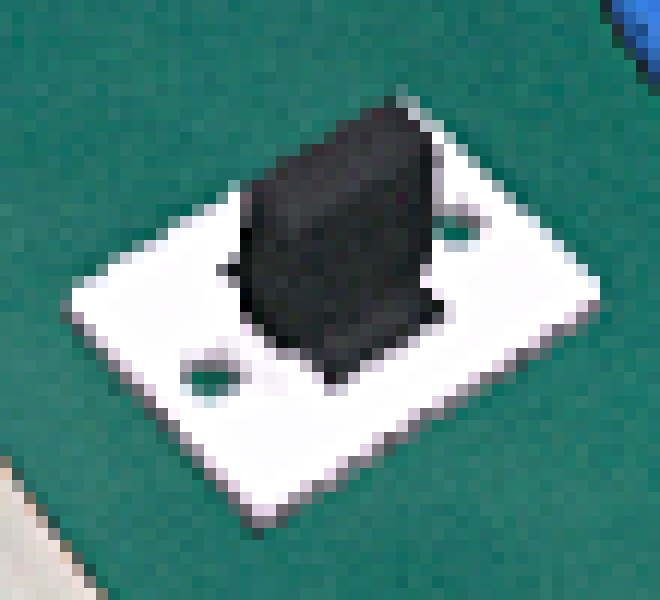

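```bash
cat > fit.py <<'E'
from h import *
from scipy.optimize import least_squares
T=dict(np.load("top0.npz")); S=dict(np.load("scene0.npz"))
def up(p,off,s): return np.array(p,float)/s+off-0.5
def fit(x0,z,obs):
    # obs: list (cam, local xy z, pixel); solve pose x,y,yaw
    def W(x,l):
        c,s=np.cos(x[2]),np.sin(x[2]); return np.array([x[0]+c*l[0]-s*l[1],x[1]+s*l[0]+c*l[1],z+l[2]])
    f=lambda x:np.concatenate([proj(cam,W(x,l))[0]-px for cam,l,px in obs])
    r=least_squares(f,x0,loss="soft_l1"); return r.x,f(r.x).reshape(-1,2)
t1=lambda *p:up(p,(170,190),6); t2=lambda *p:up(p,(370,205),8); s1=lambda *p:up(p,(235,130),7.5); s2=lambda *p:up(p,(320,262),12)
# carrier x -> world +Y ; y -> world -X
co=[(T,(-.105,-.042,.01),t1(714,62)),(T,(-.105,.042,.01),t1(725,222)),(T,(.105,.042,.01),t1(326,256-8)),(T,(.105,-.042,.01),t1(318,95)),
 (T,(-.068,-.03,.01),t1(644,88)),(T,(-.068,.03,.01),t1(653,200))]
cs=[(S,(-.105,.042,.01),s1(328,490)),(S,(-.105,-.042,.01),s1(508,408)),(S,(.105,.042,.01),s1(68,252)),(S,(-.068,-.03,.01),s1(432,376)),(S,(-.068,.03,.01),s1(303,435))]
po=[(T,(-.03,-.042,.008),t2(270,73)),(T,(-.03,.042,.008),t2(292,285)),(T,(.03,.042,.008),t2(137,294)),(T,(.03,-.042,.008),t2(118,84)),(T,(0,-.03,.008),t2(197,108)),(T,(0,.03,.008),t2(210,256))]
ps=[(S,(.03,.042,.008),s2(70,298)),(S,(-.03,.042,.008),s2(260,520)),(S,(-.03,-.042,.008),s2(602,285)),(S,(0,-.03,.008),s2(458,222)),(S,(0,.03,.008),s2(212,376))]
if __name__=="__main__":
  for nm,x0,z,a,b in [("carrier",[.444,.187,1.6],.04,co,cs),("plate",[.43,-.257,1.6],0,po,ps)]:
    for o,k in [(a,"top"),(b,"scene"),(a+b,"both")]:
        x,r=fit(x0,z,o); print(nm,k,x[:2].round(4),np.degrees(x[2]).round(2),r.round(1).tolist())
    c,s=np.cos(x[2]),np.sin(x[2])
    if nm=="carrier": print("seat",x[0]-.068*c,x[1]-.068*s,"lead",x[0]+.105*c,x[1]+.105*s)
E
python3 fit.py
```

```text
carrier top [0.4572 0.184 ] 94.94 [[0.0, -0.1], [0.1, -0.5], [-0.3, 0.4], [-0.1, -0.4], [0.3, 0.2], [0.0, 0.3]]
carrier scene [0.457  0.1827] 95.07 [[0.0, 0.3], [0.2, 0.2], [-0.3, -0.5], [-0.0, 0.1], [0.1, -0.3]]
carrier both [0.4572 0.1836] 95.0 [[0.1, -0.1], [0.2, -0.6], [-0.2, 0.4], [-0.0, -0.4], [0.4, 0.2], [0.2, 0.3], [-0.1, 0.1], [0.1, 0.1], [-0.4, -0.7], [-0.1, -0.1], [-0.0, -0.5]]
seat 0.46315693150806814 0.11590189936210926 lead 0.44808757231060425 0.28824433294530377
plate top [ 0.4277 -0.2602] 93.96 [[-0.3, 0.3], [-0.5, -0.4], [0.3, -0.3], [0.3, 0.1], [-0.0, 0.2], [0.1, 0.1]]
plate scene [ 0.4269 -0.2635] 94.25 [[-0.3, 0.2], [0.3, -0.4], [0.2, 0.6], [-0.3, -0.1], [0.1, -0.2]]
plate both [ 0.4274 -0.262 ] 94.32 [[0.2, 0.4], [0.2, -0.4], [1.0, -0.2], [0.8, 0.2], [0.5, 0.3], [0.8, 0.2], [-0.4, -0.3], [0.1, -1.0], [-0.0, 0.0], [-0.5, -0.6], [-0.1, -0.7]]
```

```bash
python3 - <<'E'
from fit import *
for n,c,uv in [("S net",S,[250.1,140.2]),("S eye",S,s1(130,76)),("T net",T,[187.7,204.5]),("T eye",T,t1(116,108))]:
    w=atz(c,uv,.053)[0]; d=w[:2]-[.4572,.1836]; a=np.radians(95)
    print(n,np.round(uv,1),w.round(4),"carrier frame",d@[np.cos(a),np.sin(a)],d@[-np.sin(a),np.cos(a)])
# rest flange corners etc: outer guide end
for z,p in [(.046,(70,290)),(.046,(285,460))]: print(atz(S,s1(*p),z)[0])
a=cv2.imread("pics/scene0.png"); cv2.imwrite("pics/s3.png",cv2.resize(a[128:162,240:280],(800,680)[0:2] and (700,595),interpolation=cv2.INTER_NEAREST))
a=cv2.imread("pics/top0.png"); cv2.imwrite("pics/t3.png",cv2.resize(a[190:214,178:208],(750,600),interpolation=cv2.INTER_NEAREST))
E
```

```text
S net [250.1 140.2] [0.4796 0.3963 0.053 ] carrier frame 0.20988857396716135 -0.040872443852279235
S eye [251.8 139.6] [0.4863 0.3965 0.053 ] carrier frame 0.20957398686135778 -0.04752548037789464
T net [187.7 204.5] [0.49   0.4016 0.053 ] carrier frame 0.2143406374286923 -0.05165318478182883
T eye [188.8 207.5] [0.4804 0.3975 0.053 ] carrier frame 0.21103995190204758 -0.04173253529196901
[0.39691514 0.25890674 0.046     ]
[0.42138308 0.10571153 0.046     ]
```

View pics/s3.png

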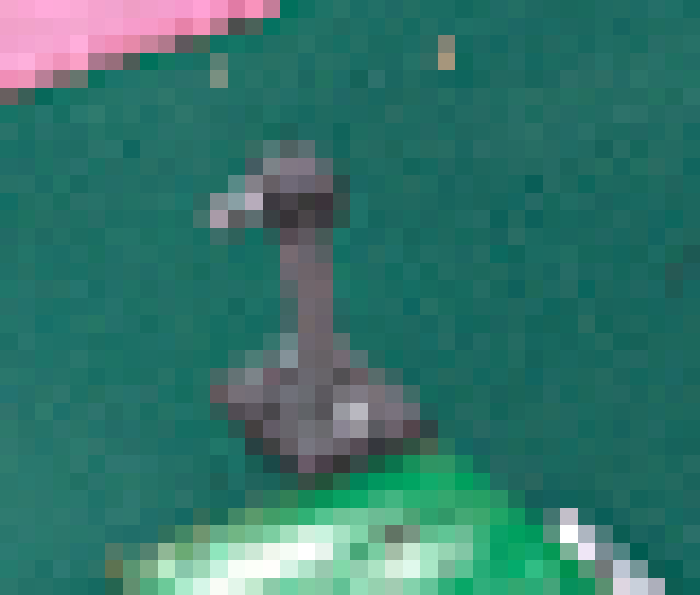

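View pics/t3.png

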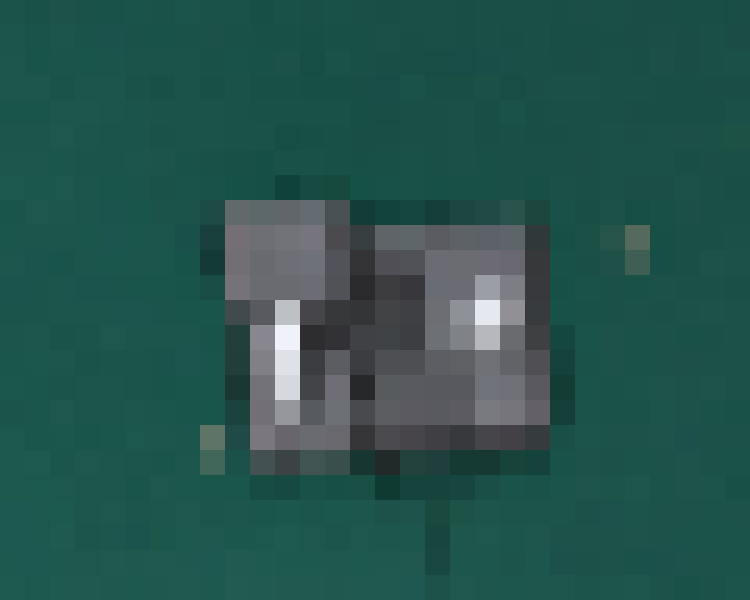

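```bash
cat > mv.py <<'E'
import sys,numpy as np
from scipy.spatial.transform import Rotation as R
from workcell import sensors
def mv(p,yaw,verbose=True):
    o=sensors.get_obs(); r,pi,y=o["tcp_rot"]; R0=R.from_euler("xyz",[r,pi,y],degrees=True)
    R1=R.from_euler("xyz",[-90,0,yaw],degrees=True)
    d=R0.inv().apply(np.array(p)-o["ee_pos"])*100
    rv=(R0.inv()*R1).as_rotvec(degrees=True)
    print("t",round(o["time"],2),"pos",o["ee_pos"].round(4),"rpy",o["tcp_rot"].round(2),"F",o["wrist_force"].round(1),"M",o["torque"].round(2),"open",round(o["opening"],4))
    print("shift",d.round(2),"rot",rv.round(2))
if __name__=="__main__":
    a=list(map(float,sys.argv[1:])); mv(a[:3],a[3])
E
python3 mv.py .4274 -.2615 .18 -85.8; python3 - <<'E'
from fit import *
P=cloud(S)
for uv in [(320,150),(335,110),(343,75),(345,67),(290,120),(330,175),(400,160)]: print(uv,P[uv[1],uv[0]].round(3))
print(atz(T,[188.98,206.5],.053), atz(S,[251.6,139.8],.053))
fl=[(403,45),(606,30),(416,317),(623,297)]
print([atz(T,t1(*p),.01)[0].round(4).tolist() for p in fl])
m=np.mean([atz(T,t1(*p),.01)[0] for p in fl],0); print(m)
E
```

```text
t 1.0 pos [0.1838 0.5184 0.3039] rpy [-90.    -0.    70.47] F [-0.4  0.   0.9] M [ 0.04 -0.01 -0.04] open 0.0855
shift [-65.36  12.39 -49.02] rot [ -0.   156.27   0.  ]
(320, 150) [0.67  0.243 0.028]
(335, 110) [0.702 0.202 0.186]
(343, 75) [1.122 0.753 0.034]
(345, 67) [0.71  0.167 0.33 ]
(290, 120) [0.651 0.419 0.072]
(330, 175) [0.614 0.096 0.033]
(400, 160) [ 0.89   0.077 -0.   ]
[[0.48358827 0.39719411 0.053     ]] [[0.48512861 0.39591235 0.053     ]]
[[0.5236, 0.2547, 0.01], [0.5327, 0.1444, 0.01], [0.3757, 0.2421, 0.01], [0.3872, 0.1318, 0.01]]
[0.45478262 0.1932665  0.01      ]
```

Request:
arm_command --rows '[-65.4,12.4,-49,0,156.3,0,1,-65.4,12.4,-49,0,156.3,0,1,-65.4,12.4,-49,0,156.3,0,1,-65.4,12.4,-49,0,156.3,0,1,-65.4,12.4,-49,0,156.3,0,1,-65.4,12.4,-49,0,156.3,0,1,-65.4,12.4,-49,0,156.3,0,1,-65.4,12.4,-49,0,156.3,0,1,-65.4,12.4,-49,0,156.3,0,1,-65.4,12.4,-49,0,156.3,0,1,-65.4,12.4,-49,0,156.3,0,1,-65.4,12.4,-49,0,156.3,0,1]'

```text
time: 2.0
ee_pos: [0.3309, 0.0445, 0.229]
tcp_rot: [-90.0, -0.1, -15.8]
wrist_force: [0.2, 0.6, -0.0]
opening: 0.0854
```

```bash
python3 mv.py .4274 -.2615 .18 -85.8
```

```text
t 2.0 pos [0.3309 0.0445 0.229 ] rpy [-8.996e+01 -8.000e-02 -1.580e+01] F [ 0.2  0.6 -0. ] M [ 0.06 -0.08 -0.05] open 0.0854
shift [ 17.61   4.91 -26.82] rot [-9.e-02  7.e+01  5.e-02]
```

Request:
arm_command --rows '[17,4.5,-26,0,70,0,1,17,4.5,-26,0,70,0,1,17,4.5,-26,0,70,0,1,17,4.5,-26,0,70,0,1,17,4.5,-26,0,70,0,1,17,4.5,-26,0,70,0,1,17,4.5,-26,0,70,0,1,17,4.5,-26,0,70,0,1,17,4.5,-26,0,70,0,1,17,4.5,-26,0,70,0,1,17,4.5,-26,0,70,0,1,17,4.5,-26,0,70,0,1]'

```text
time: 3.0
ee_pos: [0.4254, -0.2495, 0.1839]
tcp_rot: [-90.0, 0.0, -85.3]
wrist_force: [1.4, 0.6, 1.3]
opening: 0.0854
```

```bash
python3 mv.py .4274 -.2615 .084 -85.8
```

```text
t 3.0 pos [ 0.4254 -0.2495  0.1839] rpy [-90.     0.   -85.29] F [1.4 0.6 1.3] M [-0.07 -0.04  0.  ] open 0.0854
shift [1.21 9.99 0.1 ] rot [ 0.    0.51 -0.  ]
```

Request:
arm_command --rows '[1.2,0,0.1,0,0.5,0,1,1.2,0,0.1,0,0.5,0,1,1.2,0,0.1,0,0.5,0,1,1.2,3,0.1,0,0.5,0,1,1.2,6,0.1,0,0.5,0,1,1.2,6,0.1,0,0.5,0,1,1.2,6,0.1,0,0.5,0,1]'

```text
time: 3.58
ee_pos: [0.4266, -0.2608, 0.1232]
tcp_rot: [-90.1, 0.1, -85.9]
wrist_force: [0.4, -0.5, 0.7]
opening: 0.0857
```

```bash
python3 mv.py .4274 -.2615 .084 -85.8; python3 - <<'E'
from h import *
from workcell import imaging
c=imaging.camera("scene"); a=c["pixels"]; cv2.imwrite("pics/s4.png",cv2.resize(a[212:312,300:400],(600,600),interpolation=cv2.INTER_CUBIC))
E
```

```text
t 3.58 pos [ 0.4266 -0.2608  0.1232] rpy [-90.13   0.1  -85.92] F [ 0.4 -0.5  0.7] M [ 0.03 -0.    0.03] open 0.0857
shift [0.08 3.92 0.08] rot [ 0.13 -0.12 -0.1 ]
```

View pics/s4.png

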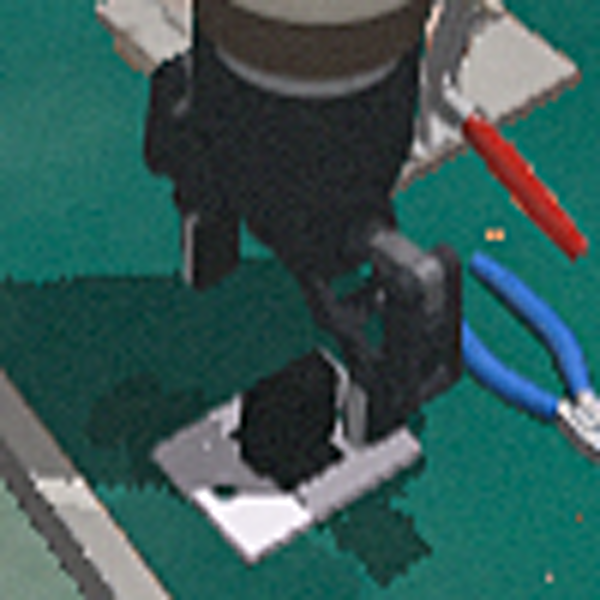

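Request:
arm_command --rows '[0.1,2,0.1,0,0,0,1,0.1,3.9,0.1,0,0,0,1,0.1,3.9,0.1,0,0,0,1,0.1,3.9,0.1,0,0,0,1]' --force 60

```text
time: 3.97
ee_pos: [0.4287, -0.2624, 0.0862]
tcp_rot: [-90.0, -0.0, -85.9]
wrist_force: [-0.1, -0.6, 0.2]
opening: 0.0855
```

Request:
arm_command --rows '[0,0,0,0,0,0,-1,0,0,0,0,0,0,-1,0,0,0,0,0,0,-1,0,0,0,0,0,0,-1,0,0,0,0,0,0,-1,0,0,0,0,0,0,-1,0,0,0,0,0,0,-1,0,0,0,0,0,0,-1,0,0,0,0,0,0,-1,0,0,0,0,0,0,-1]'

```text
time: 4.8
ee_pos: [0.4287, -0.2624, 0.0853]
tcp_rot: [-90.0, -0.0, -86.0]
wrist_force: [-0.2, -0.2, 5.8]
opening: 0.0155
```

```bash
python3 mv.py .4274 -.2615 .234 -85.8
```

```text
t 4.8 pos [ 0.4287 -0.2624  0.0853] rpy [-8.996e+01 -2.000e-02 -8.597e+01] F [-0.2 -0.2  5.8] M [0.09 0.09 0.01] open 0.0155
shift [ -0.09 -14.87  -0.11] rot [-0.04 -0.17  0.02]
```

Request:
arm_command --rows '[0,-4,0,0,0,0,-1,0,-8,0,0,0,0,-1,0,-12,0,0,0,0,-1,0,-14,0,0,0,0,-1,0,-14,0,0,0,0,-1]'

```text
time: 5.22
ee_pos: [0.4296, -0.263, 0.2297]
tcp_rot: [-89.7, -0.2, -86.0]
wrist_force: [0.1, -0.1, -1.2]
opening: 0.0152
```

```bash
python3 mv.py .4632 .1159 .20 -85.0
```

```text
t 5.22 pos [ 0.4296 -0.263   0.2297] rpy [-89.69  -0.23 -85.97] F [ 0.1 -0.1 -1.2] M [-0.05 -0.03  0.02] open 0.0152
shift [-37.57   2.86   6.  ] rot [-0.31 -0.97  0.23]
```

Request:
arm_command --rows '[-2,0,0.3,-0.3,-0.3,0.2,-1,-5,0,0.8,-0.3,-0.3,0.2,-1,-9,0,1.5,-0.3,-0.3,0.2,-1,-13,0,2,-0.3,-0.5,0.2,-1,-17,0,2.5,-0.3,-0.6,0.2,-1,-21,0,3.3,-0.3,-0.7,0.2,-1,-25,0,4,-0.3,-0.8,0.2,-1,-29,0,4.6,-0.3,-0.9,0.2,-1,-32.5,0,5.2,-0.3,-1,0.2,-1,-35.5,0,5.7,-0.3,-1,0.2,-1,-37,1,6,-0.3,-1,0.2,-1,-37.6,2,6,-0.3,-1,0.2,-1]'

```text
time: 6.22
ee_pos: [0.4686, 0.0707, 0.2054]
tcp_rot: [-90.4, 1.8, -82.2]
wrist_force: [0.8, -1.4, -2.8]
opening: 0.015
```

Request:
arm_command --rows '[0,1,0,0,0,0,-1,0,2,0,0,0,0,-1,0,2.5,0,0,0,0,-1,0,2.5,0,0,0,0,-1,0,2.5,0,0,0,0,-1]'

```text
time: 6.63
ee_pos: [0.4676, 0.0704, 0.1815]
tcp_rot: [-90.4, 1.8, -82.2]
wrist_force: [-0.2, 0.1, -2.3]
opening: 0.0152
```

```bash
python3 mv.py .4632 .1159 .16 -85.0;  python3 - <<'E'
from h import *
from workcell import imaging
for n,r in [("scene",(130,230,230,330)),("top",(180,250,220,320))]:
    c=imaging.camera(n); np.savez(n+"1.npz",**c); a=c["pixels"][r[0]:r[1],r[2]:r[3]]; cv2.imwrite(f"pics/{n}5.png",cv2.resize(a,None,fx=6,fy=6,interpolation=cv2.INTER_NEAREST))
E
```

```text
t 6.63 pos [0.4676 0.0704 0.1815] rpy [-90.37   1.79 -82.24] F [-0.2  0.1 -2.3] M [-0.05 -0.03 -0.01] open 0.0152
shift [-4.5   2.29  0.19] rot [ 0.41  2.77 -1.79]
```

View pics/scene5.png

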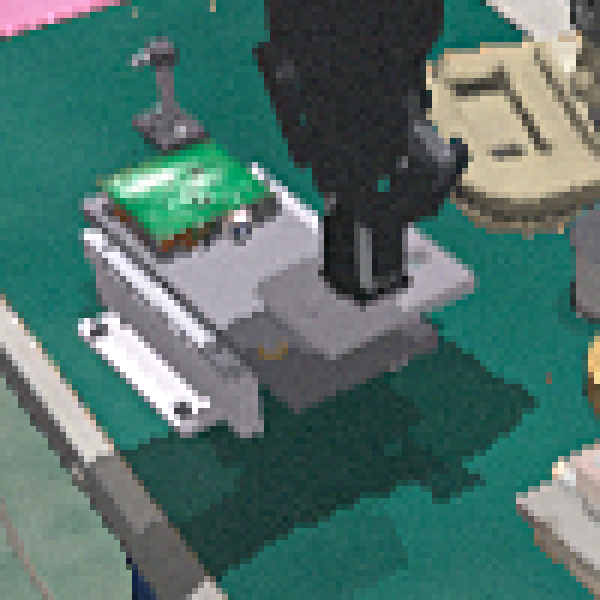

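View pics/top5.png

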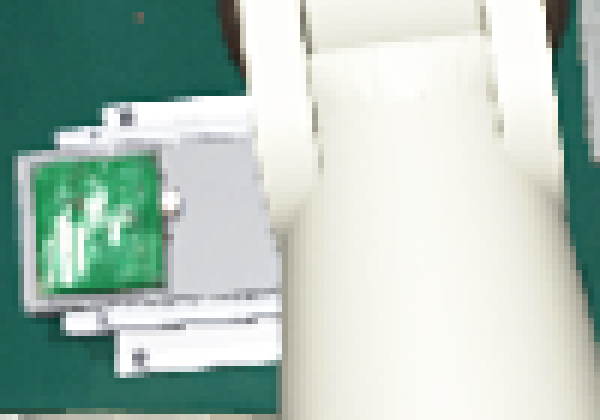

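Request:
arm_command --rows '[-2,0,0.1,0.2,1.5,-1,-1,-4.5,0.5,0.2,0.4,2.8,-1.8,-1,-4.5,1,0.2,0.4,2.8,-1.8,-1,-4.5,1.5,0.2,0.4,2.8,-1.8,-1,-4.5,1.8,0.2,0.4,2.8,-1.8,-1,-4.5,1.8,0.2,0.4,2.8,-1.8,-1,-4.5,1.8,0.2,0.4,2.8,-1.8,-1]'

```text
time: 7.32
ee_pos: [0.4696, 0.0728, 0.1648]
tcp_rot: [-90.1, 1.7, -81.9]
wrist_force: [-0.2, -1.6, -2.2]
opening: 0.0153
```

```bash
python3 mv.py .4632 .1159 .165 -85.0;  python3 - <<'E'
from h import *
from workcell import imaging
for n,r in [("scene",(130,230,230,330))]:
    c=imaging.camera(n); np.savez(n+"2.npz",**c); a=c["pixels"][145:205,245:325]; cv2.imwrite(f"pics/{n}6.png",cv2.resize(a,None,fx=10,fy=10,interpolation=cv2.INTER_NEAREST))
E
```

```text
t 7.32 pos [0.4696 0.0728 0.1648] rpy [-90.06   1.69 -81.93] F [-0.2 -1.6 -2.2] M [-0.03 -0.02  0.04] open 0.0153
shift [-4.36  0.11 -0.02] rot [ 0.11  3.08 -1.69]
```

View pics/scene6.png

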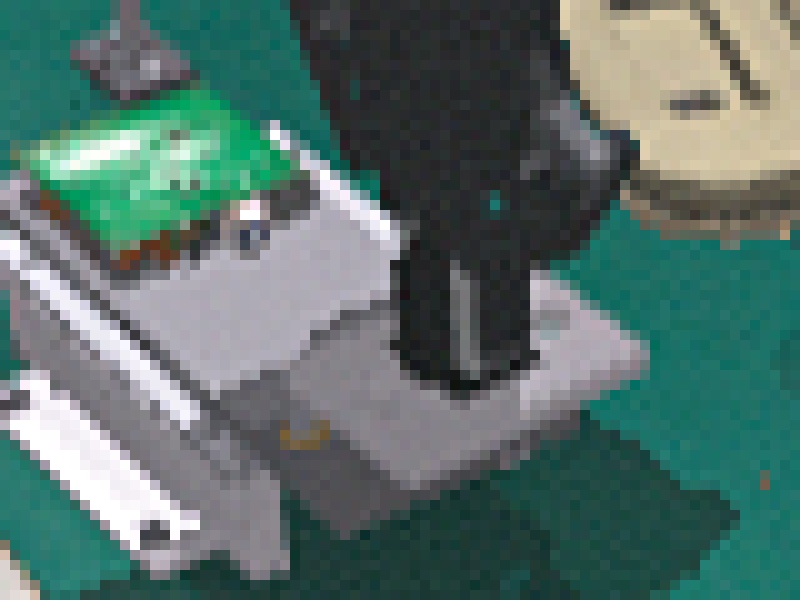

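```bash
python3 - <<'E'
from workcell import sensors
o=sensors.get_obs(); print(o["q"].round(2),o["joint_efforts"].round(1))
E
```

```text
[  8.06  -5.67 -15.87  79.84   1.69 179.98] [  0.  -41.   47.2  -0.    0.1   0. ]
```

Request:
arm_command --rows '[0,-3,0,0,-6,0,-1,0,-4,0,0,-12,0,-1,0,-4,0,0,-19,0,-1,0,-4,0,0,-26,0,-1,0,-4,0,0,-33,0,-1,0,-4,0,0,-40,0,-1,0,-4,0,0,-47,0,-1,0,-4,0,0,-54,0,-1,0,-4,0,0,-61,0,-1,0,-4,0,0,-68,0,-1,0,-4,0,0,-75,0,-1,0,-4,0,0,-82,0,-1]'

```text
time: 8.37
ee_pos: [0.47, 0.0716, 0.2055]
tcp_rot: [-88.3, 0.2, 0.4]
wrist_force: [-0.3, -0.1, -1.9]
opening: 0.0153
```

```bash
python3 mv.py .4632 .1159 .20 95.0
```

```text
t 8.37 pos [0.47   0.0716 0.2055] rpy [-88.33   0.22   0.42] F [-0.3 -0.1 -1.9] M [-0.05  0.04  0.05] open 0.0153
shift [-0.65  0.68  4.42] rot [ -1.46 -94.57   1.21]
```

Request:
arm_command --rows '[-0.6,0,4.4,-1.5,-94.6,1.2,-1,-0.6,0,4.4,-1.5,-94.6,1.2,-1,-0.6,0,4.4,-1.5,-94.6,1.2,-1,-0.6,0,4.4,-1.5,-94.6,1.2,-1,-0.6,0,4.4,-1.5,-94.6,1.2,-1,-0.6,0,4.4,-1.5,-94.6,1.2,-1,-0.6,0,4.4,-1.5,-94.6,1.2,-1,-0.6,0,4.4,-1.5,-94.6,1.2,-1,-0.6,0,4.4,-1.5,-94.6,1.2,-1,-0.6,0,4.4,-1.5,-94.6,1.2,-1,-0.6,0,4.4,-1.5,-94.6,1.2,-1,-0.6,0,4.4,-1.5,-94.6,1.2,-1]'

```text
time: 9.37
ee_pos: [0.464, 0.1156, 0.2067]
tcp_rot: [-89.9, -0.1, 86.4]
wrist_force: [1.0, -1.2, -1.0]
opening: 0.0153
```

```bash
python3 mv.py .4632 .1159 .175 95.0
```

```text
t 9.37 pos [0.464  0.1156 0.2067] rpy [-8.988e+01 -8.000e-02  8.636e+01] F [ 1.  -1.2 -1. ] M [-0.02 -0.02  0.01] open 0.0153
shift [0.02 3.17 0.07] rot [-0.11 -8.64  0.09]
```

Request:
arm_command --rows '[0,1,0,0,-7,0,-1,0,2,0,0,-8.4,0,-1,0,3,0,0,-8.4,0,-1,0,3.8,0,0,-8.4,0,-1,0,3.8,0,0,-8.4,0,-1,0,3.8,0,0,-8.4,0,-1]'

```text
time: 9.87
ee_pos: [0.4635, 0.1155, 0.1679]
tcp_rot: [-89.8, -0.1, 94.3]
wrist_force: [-0.5, -0.3, -1.3]
opening: 0.0152
```

```bash
python3 mv.py .4632 .1159 .165 95.0;  python3 - <<'E'
from h import *
from workcell import imaging
for n in ["scene"]:
    c=imaging.camera(n); np.savez(n+"2.npz",**c); a=c["pixels"][145:205,245:325]; cv2.imwrite(f"pics/{n}7.png",cv2.resize(a,None,fx=10,fy=10,interpolation=cv2.INTER_NEAREST))
E
```

```text
t 9.87 pos [0.4635 0.1155 0.1679] rpy [-8.980e+01 -8.000e-02  9.429e+01] F [-0.5 -0.3 -1.3] M [-0.01 -0.02 -0.02] open 0.0152
shift [0.04 0.29 0.02] rot [-0.2  -0.71  0.08]
```

View pics/scene7.png

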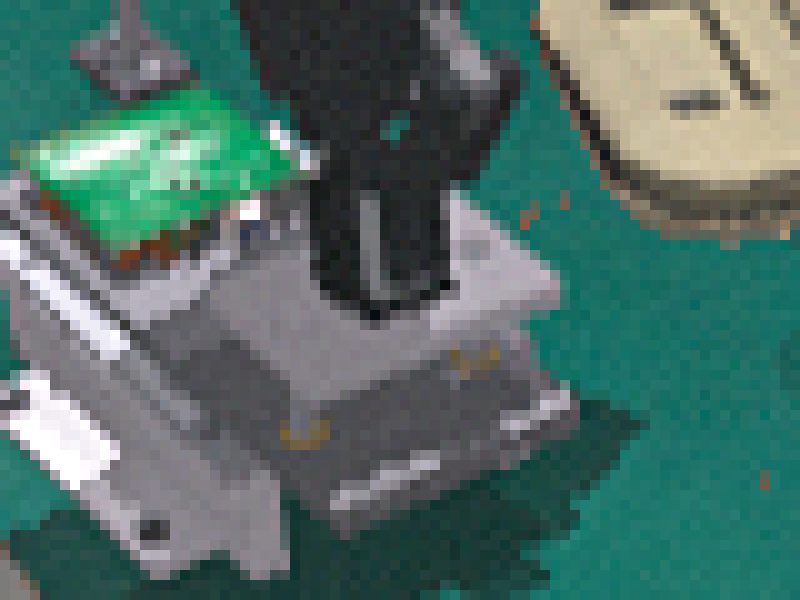

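```bash
python3 - <<'E'
from h import *
c=np.load("scene2.npz"); a=c["pixels"][160:200,260:306]
a=cv2.convertScaleAbs(a,alpha=1.8,beta=-90)
cv2.imwrite("pics/s8.png",cv2.resize(a,None,fx=15,fy=15,interpolation=cv2.INTER_NEAREST))
E
```

```text
(no output)
```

View pics/s8.png

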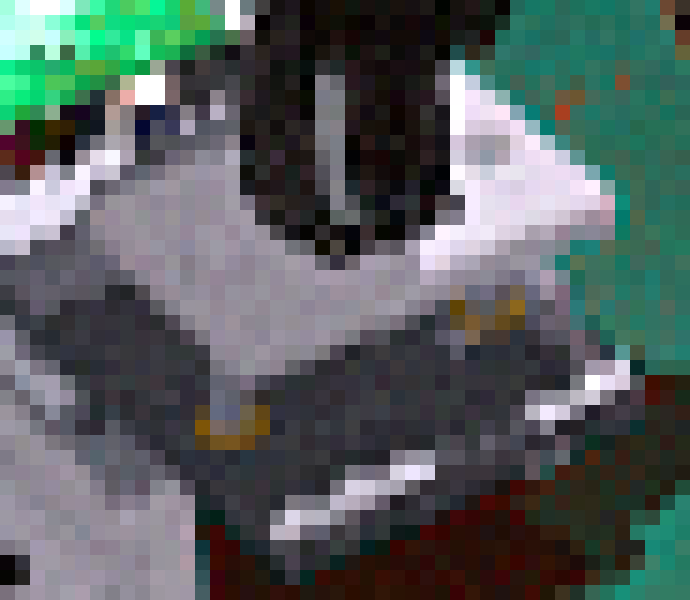

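```bash
cat > ov.py <<'E'
from h import *
def overlay(fn,out,crop,sc,polys,al=1.6,be=-60):
    c=dict(np.load(fn)); r0,r1,c0,c1=crop
    a=cv2.resize(cv2.convertScaleAbs(c["pixels"][r0:r1,c0:c1],alpha=al,beta=be),None,fx=sc,fy=sc,interpolation=cv2.INTER_NEAREST)
    for P,col,cl in polys:
        p=(proj(c,P)-[c0,r0]+.5)*sc
        cv2.polylines(a,[np.round(p).astype(int)],cl,col,1)
        print(p.round(0).tolist())
    cv2.imwrite(out,a)
def rect(x,y,yaw,z,L=.03,Wd=.042):
    t=np.radians(yaw); R=np.array([[np.cos(t),-np.sin(t)],[np.sin(t),np.cos(t)]])
    q=np.array([[L,Wd],[-L,Wd],[-L,-Wd],[L,-Wd]])@R.T+[x,y]; return np.c_[q,np.full(4,z)]
def circ(x,y,yaw,lx,ly,z,r):
    t=np.radians(yaw); cx=x+np.cos(t)*lx-np.sin(t)*ly; cy=y+np.sin(t)*lx+np.cos(t)*ly
    a=np.linspace(0,2*np.pi,20); return np.c_[cx+r*np.cos(a),cy+r*np.sin(a),np.full(20,z)]
E
python3 - <<'E'
from ov import *
x,y,yaw,z=.4648,.1155,94.3,.0826
overlay("scene2.npz","pics/s9.png",(160,200,260,306),15,[(rect(x,y,yaw,z+.008),(0,0,255),True),(rect(x,y,yaw,z),(0,255,255),True),(circ(x,y,yaw,0,-.03,z+.008,.0055),(255,0,0),True),
 (circ(.4632,.1159,95,0,-.03,.05,.004),(0,255,0),True),(circ(.4632,.1159,95,0,.03,.05,.004),(0,255,0),True),(rect(.4572,.1836,95,.05,.105,.042),(0,255,0),True)])
E
```

```text
[[86.0, 191.0], [248.0, 340.0], [622.0, 182.0], [453.0, 44.0]]
[[91.0, 225.0], [251.0, 374.0], [623.0, 216.0], [456.0, 77.0]]
[[509.0, 124.0], [504.0, 120.0], [496.0, 118.0], [487.0, 117.0], [478.0, 118.0], [469.0, 120.0], [462.0, 124.0], [458.0, 129.0], [456.0, 134.0], [458.0, 139.0], [462.0, 144.0], [469.0, 147.0], [478.0, 149.0], [487.0, 149.0], [496.0, 147.0], [504.0, 144.0], [509.0, 139.0], [512.0, 134.0], [512.0, 129.0], [509.0, 124.0]]
[[505.0, 294.0], [501.0, 291.0], [495.0, 290.0], [489.0, 289.0], [482.0, 290.0], [476.0, 291.0], [471.0, 294.0], [468.0, 298.0], [467.0, 302.0], [468.0, 306.0], [471.0, 309.0], [476.0, 311.0], [482.0, 313.0], [489.0, 313.0], [495.0, 311.0], [501.0, 309.0], [505.0, 306.0], [507.0, 302.0], [507.0, 298.0], [505.0, 294.0]]
[[249.0, 406.0], [245.0, 403.0], [240.0, 401.0], [233.0, 401.0], [226.0, 401.0], [220.0, 403.0], [215.0, 406.0], [212.0, 410.0], [210.0, 414.0], [211.0, 418.0], [214.0, 422.0], [219.0, 424.0], [225.0, 426.0], [232.0, 426.0], [239.0, 424.0], [244.0, 422.0], [249.0, 418.0], [251.0, 414.0], [251.0, 410.0], [249.0, 406.0]]
[[-244.0, 43.0], [279.0, 531.0], [642.0, 367.0], [96.0, -87.0]]
```

View pics/s9.png

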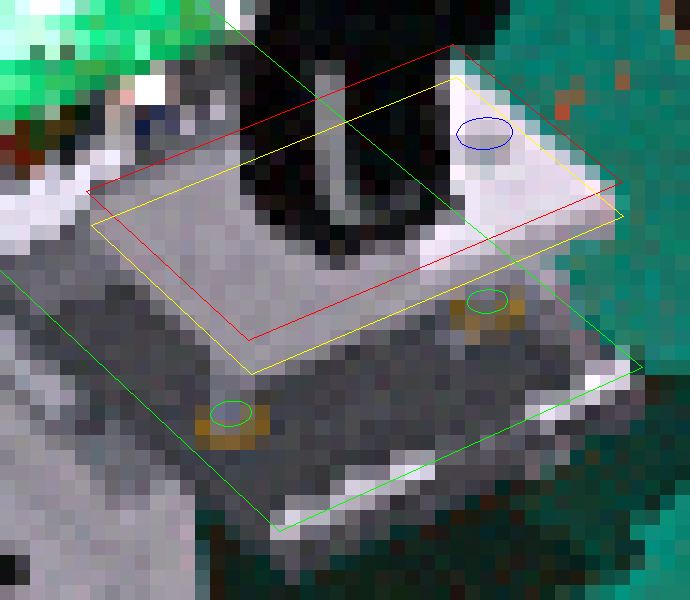

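```bash
python3 mv.py .4619 .1159 .153 95.0
```

```text
t 9.92 pos [0.4637 0.1156 0.1685] rpy [-8.985e+01 -9.000e-02  9.432e+01] F [ 0.3 -0.2 -1.9] M [-0.01  0.02  0.05] open 0.0153
shift [0.04 1.55 0.18] rot [-0.15 -0.68  0.1 ]
```

Request:
arm_command --rows '[0.04,0,0.18,-0.15,-0.7,0.1,-1,0.04,0.2,0.18,-0.15,-0.7,0.1,-1,0.04,0.5,0.18,-0.15,-0.7,0.1,-1,0.04,0.8,0.18,-0.15,-0.7,0.1,-1,0.04,1.1,0.18,-0.15,-0.7,0.1,-1,0.04,1.4,0.18,-0.15,-0.7,0.1,-1,0.04,1.4,0.18,-0.15,-0.7,0.1,-1,0.04,1.4,0.18,-0.15,-0.7,0.1,-1]'

```text
time: 10.58
ee_pos: [0.4618, 0.1159, 0.1542]
tcp_rot: [-90.0, 0.0, 95.1]
wrist_force: [0.3, 0.3, -2.0]
opening: 0.0153
```

```bash
python3 mv.py .4619 .1159 .148 95.0;  python3 - <<'E'
from ov import *
from workcell import imaging
c=imaging.camera("scene"); np.savez("scene3.npz",**c)
x,y,yaw,z=.4632,.1159,95,.0690
overlay("scene3.npz","pics/s10.png",(160,200,260,306),15,[(rect(x,y,yaw,z+.008),(0,0,255),True),
 (circ(.4632,.1159,95,0,-.03,.05,.004),(0,255,0),True),(circ(.4632,.1159,95,0,.03,.05,.004),(0,255,0),True),(circ(.4632,.1159,95,0,.03,z+.008,.0055),(255,0,0),True),(circ(.4632,.1159,95,0,-.03,z+.008,.0055),(255,0,0),True)])
E
```

```text
t 10.58 pos [0.4618 0.1159 0.1542] rpy [-89.99   0.    95.1 ] F [ 0.3  0.3 -2. ] M [ 0.01 -0.01  0.05] open 0.0153
shift [ 0.    0.62 -0.01] rot [-0.01  0.1  -0.  ]
[[85.0, 252.0], [248.0, 400.0], [616.0, 239.0], [446.0, 101.0]]
[[505.0, 294.0], [501.0, 291.0], [495.0, 290.0], [489.0, 289.0], [482.0, 290.0], [476.0, 291.0], [471.0, 294.0], [468.0, 298.0], [467.0, 302.0], [468.0, 306.0], [471.0, 309.0], [476.0, 311.0], [482.0, 313.0], [489.0, 313.0], [495.0, 311.0], [501.0, 309.0], [505.0, 306.0], [507.0, 302.0], [507.0, 298.0], [505.0, 294.0]]
[[249.0, 406.0], [245.0, 403.0], [240.0, 401.0], [233.0, 401.0], [226.0, 401.0], [220.0, 403.0], [215.0, 406.0], [212.0, 410.0], [210.0, 414.0], [211.0, 418.0], [214.0, 422.0], [219.0, 424.0], [225.0, 426.0], [232.0, 426.0], [239.0, 424.0], [244.0, 422.0], [249.0, 418.0], [251.0, 414.0], [251.0, 410.0], [249.0, 406.0]]
[[244.0, 292.0], [239.0, 288.0], [231.0, 286.0], [222.0, 285.0], [213.0, 286.0], [204.0, 288.0], [197.0, 292.0], [192.0, 297.0], [190.0, 303.0], [191.0, 308.0], [195.0, 313.0], [202.0, 317.0], [211.0, 318.0], [220.0, 319.0], [230.0, 317.0], [238.0, 313.0], [244.0, 309.0], [247.0, 303.0], [247.0, 298.0], [244.0, 292.0]]
[[504.0, 182.0], [498.0, 178.0], [490.0, 175.0], [482.0, 174.0], [472.0, 175.0], [464.0, 178.0], [457.0, 181.0], [453.0, 186.0], [451.0, 192.0], [453.0, 197.0], [457.0, 201.0], [464.0, 205.0], [473.0, 206.0], [482.0, 206.0], [491.0, 205.0], [498.0, 201.0], [504.0, 197.0], [507.0, 192.0], [507.0, 186.0], [504.0, 182.0]]
```

View pics/s10.png

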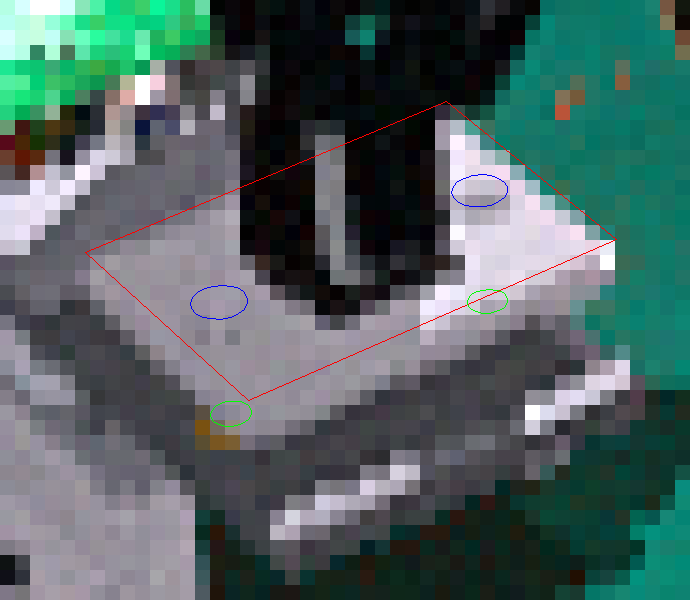

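Request:
arm_command --rows '[0,0.2,0,0,0.1,0,-1,0,0.4,0,0,0.1,0,-1,0,0.6,0,0,0.1,0,-1,0,0.6,0,0,0.1,0,-1]'

```text
time: 10.97
ee_pos: [0.4617, 0.1159, 0.148]
tcp_rot: [-90.0, 0.0, 95.0]
wrist_force: [-0.8, 0.6, -1.7]
opening: 0.0156
```

Request:
arm_command --rows '[0,0.2,0,0,0,0,-1,0,0.4,0,0,0,0,-1,0,0.6,0,0,0,0,-1,0,0.6,0,0,0,0,-1]'

```text
time: 11.3
ee_pos: [0.4617, 0.1159, 0.142]
tcp_rot: [-90.0, 0.0, 95.0]
wrist_force: [-0.1, -0.2, -1.3]
opening: 0.0156
```

Request:
arm_command --rows '[0,0.2,0,0,0,0,-1,0,0.4,0,0,0,0,-1,0,0.5,0,0,0,0,-1,0,0.5,0,0,0,0,-1]'

```text
time: 11.63
ee_pos: [0.4618, 0.1159, 0.1371]
tcp_rot: [-90.0, 0.0, 95.0]
wrist_force: [0.2, 0.1, -1.9]
opening: 0.0155
```

```bash
python3 mv.py .4619 .1159 .1353 95.0;  python3 - <<'E'
from ov import *
from workcell import imaging
c=imaging.camera("scene"); np.savez("scene4.npz",**c)
x,y,yaw,z=.4632,.1159,95,.0515
overlay("scene4.npz","pics/s11.png",(160,200,260,306),15,[(rect(x,y,yaw,z+.008),(0,0,255),True),])
E
```

```text
t 11.63 pos [0.4618 0.1159 0.1371] rpy [-8.999e+01  1.000e-02  9.500e+01] F [ 0.2  0.1 -1.9] M [-0.07 -0.01 -0.01] open 0.0155
shift [ 0.    0.18 -0.01] rot [-0.01  0.   -0.01]
[[94.0, 324.0], [256.0, 473.0], [620.0, 311.0], [452.0, 172.0]]
```

View pics/s11.png

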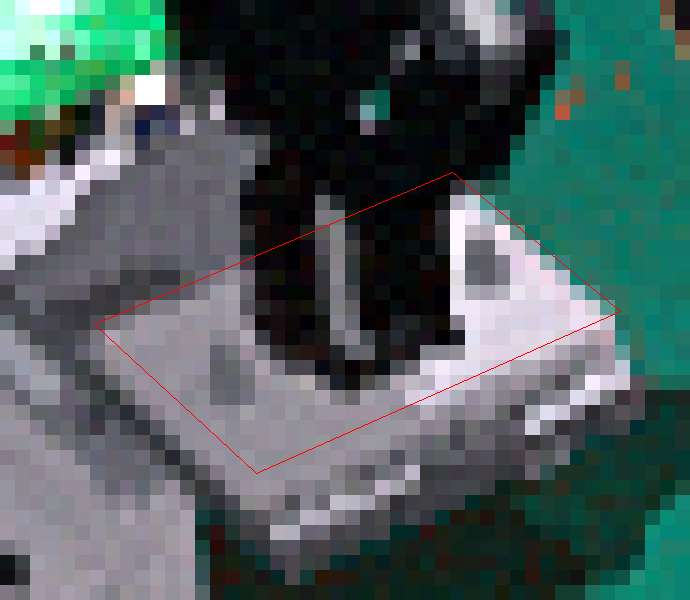

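Request:
arm_command --rows '[0,0.1,0,0,0,0,-1,0,0.2,0,0,0,0,-1,0,0.2,0,0,0,0,-1]'

```text
time: 11.93
ee_pos: [0.4619, 0.1159, 0.1354]
tcp_rot: [-90.0, 0.0, 95.0]
wrist_force: [0.9, 0.0, -1.2]
opening: 0.0154
```

Request:
arm_command --rows '[0,0.1,0,0,0,0,-1,0,0.1,0,0,0,0,-1,0,0.1,0,0,0,0,-1]'

```text
time: 12.18
ee_pos: [0.462, 0.1159, 0.1353]
tcp_rot: [-90.1, -0.0, 95.0]
wrist_force: [-2.9, -0.6, 6.4]
opening: 0.0154
```

Request:
arm_command --rows '[0,0,0,0,0,0,-1,0.3,0,0,0,0,0,-1,0.8,0,0,0,0,0,-1,1.4,0,0,0,0,0,-1,2,0,0,0,0,0,-1,2.6,0,0,0,0,0,-1,3.2,0,0,0,0,0,-1,3.7,0,0,0,0,0,-1,4,0,0,0,0,0,-1,4,0,0,0,0,0,-1]'

```text
time: 13.02
ee_pos: [0.4589, 0.1558, 0.1353]
tcp_rot: [-90.1, 0.0, 95.0]
wrist_force: [-0.1, -1.9, 4.9]
opening: 0.0153
```

```bash
python3 mv.py .4619 .1159 .1353 95.0;  python3 - <<'E'
from ov import *
from workcell import imaging
c=imaging.camera("scene"); np.savez("scene5.npz",**c)
overlay("scene5.npz","pics/s12.png",(125,205,235,315),7,[],1.2,-10)
c=imaging.camera("top"); np.savez("top5.npz",**c)
overlay("top5.npz","pics/t12.png",(180,250,170,290),6,[],1,0)
E
```

```text
t 13.02 pos [0.4589 0.1558 0.1353] rpy [-9.011e+01  4.000e-02  9.500e+01] F [-0.1 -1.9  4.9] M [-0.45  0.03  0.01] open 0.0153
shift [-4.    0.01  0.05] rot [ 0.11  0.   -0.04]
```

View pics/s12.png

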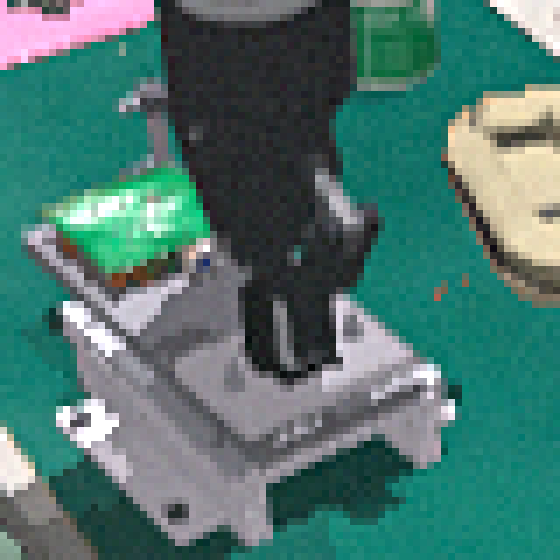

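View pics/t12.png

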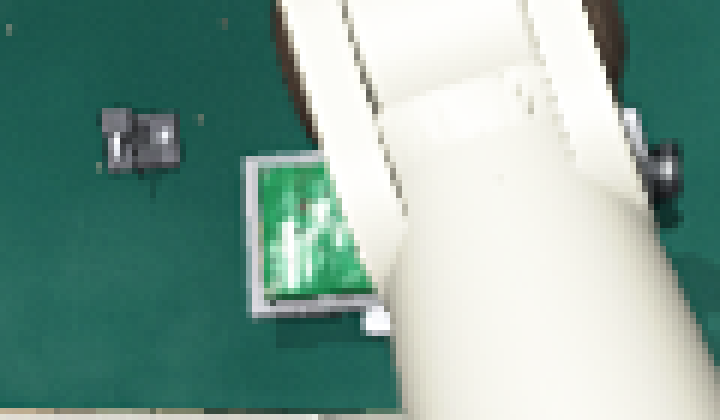

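Request:
arm_command --rows '[0.3,0.05,0,0,0,0,-1,0.8,0.05,0,0,0,0,-1,1.4,0.05,0,0,0,0,-1,2,0.05,0,0,0,0,-1,2.6,0.05,0,0,0,0,-1,3.2,0.05,0,0,0,0,-1,3.8,0.05,0,0,0,0,-1,4.4,0.05,0,0,0,0,-1,4.9,0.05,0,0,0,0,-1,5.3,0.05,0,0,0,0,-1,5.5,0.05,0,0,0,0,-1,5.5,0.05,0,0,0,0,-1]'

```text
time: 14.12
ee_pos: [0.4543, 0.2102, 0.1353]
tcp_rot: [-90.2, 0.1, 95.0]
wrist_force: [0.5, -5.6, 9.3]
opening: 0.0154
```

```bash
python3 mv.py .4619 .1159 .1353 95.0;  python3 - <<'E'
from ov import *
from workcell import imaging
c=imaging.camera("scene"); np.savez("scene6.npz",**c)
overlay("scene6.npz","pics/s13.png",(125,205,220,300),7,[],1.2,-10)
c=imaging.camera("top"); np.savez("top6.npz",**c)
overlay("top6.npz","pics/t13.png",(190,240,170,240),11,[],1,0)
E
```

```text
t 14.12 pos [0.4543 0.2102 0.1353] rpy [-9.015e+01  6.000e-02  9.498e+01] F [ 0.5 -5.6  9.3] M [-1.05  0.14  0.05] open 0.0154
shift [-9.46  0.01  0.07] rot [ 0.15 -0.02 -0.06]
```

View pics/s13.png

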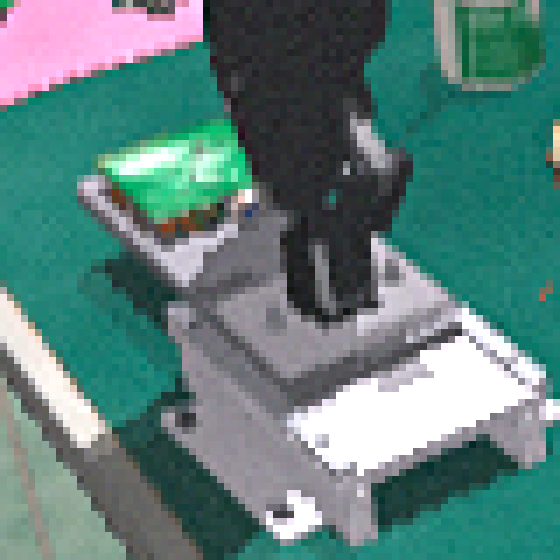

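View pics/t13.png

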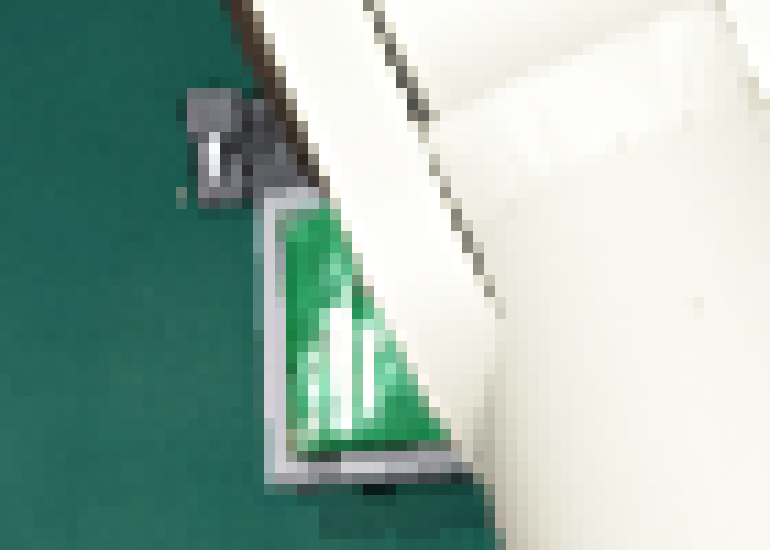

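```bash
python3 - <<'E'
from ov import *
T=dict(np.load("top6.npz")); S=dict(np.load("scene6.npz"))
u=lambda p,o,s:np.array(p)/s+o-.5
ax=np.array([np.cos(np.radians(95)),np.sin(np.radians(95))])
m=atz(T,u((215,182),(170,190),11),.053)[0]
c1=atz(T,u((256,189),(170,190),11),.05)[0]; c2=atz(T,u((270,482),(170,190),11),.05)[0]
print(m,c1,c2,np.linalg.norm(c1-c2),"top gap",(m-c1)[:2]@ax,(m-c2)[:2]@ax)
# scene: near corner
k=atz(S,u((80,182),(220,125),7),.05)[0]; ms=atz(S,[251.6,139.8],.053)[0]
print(k,ms,"scene gap",(ms-k)[:2]@ax)
E
```

```text
[0.48504725 0.39707065 0.053     ] [0.48360897 0.38593183 0.05      ] [0.39901719 0.3772203  0.05      ] 0.08503916743365748 top gap 0.010971071607929034 0.01227680108267501
[0.39976217 0.37384183 0.05      ] [0.48512861 0.39591235 0.053     ] scene gap 0.014546360212303426
```

Request:
arm_command --rows '[0.2,0,0,0,0,0,-1,0.5,0,0,0,0,0,-1,0.8,0,0,0,0,0,-1,1.1,0,0,0,0,0,-1,1.15,0,0,0,0,0,-1,1.15,0,0,0,0,0,-1,1.15,0,0,0,0,0,-1]'

```text
time: 14.8
ee_pos: [0.4534, 0.2214, 0.1353]
tcp_rot: [-90.2, 0.1, 95.0]
wrist_force: [1.2, -6.3, 9.7]
opening: 0.0152
```

```bash
python3 mv.py .4619 .1159 .1353 95.0;  python3 - <<'E'
from ov import *
from workcell import imaging
# carrier center moved along axis by 106 mm approx
x,y=.4572-.0872*.1061,.1836+.9962*.1061
c=imaging.camera("scene"); np.savez("scene7.npz",**c)
overlay("scene7.npz","pics/s14.png",(125,185,220,300),9,[(rect(x,y,95,.05,.105),(0,0,255),True),(rect(x,y,95,.05,.15),(255,0,255),True)],1.2,-10)
c=imaging.camera("top"); np.savez("top7.npz",**c)
overlay("top7.npz","pics/t14.png",(190,240,170,240),11,[(rect(x,y,95,.05,.105),(0,0,255),True)],1,0)
E
```

```text
t 14.8 pos [0.4534 0.2214 0.1353] rpy [-9.015e+01  7.000e-02  9.497e+01] F [ 1.2 -6.3  9.7] M [-1.43  0.08  0.09] open 0.0152
shift [-10.58   0.02   0.06] rot [ 0.15 -0.03 -0.07]
[[80.0, 217.0], [360.0, 477.0], [570.0, 390.0], [277.0, 146.0]]
[[27.0, 168.0], [428.0, 541.0], [642.0, 449.0], [222.0, 100.0]]
[[224.0, 489.0], [960.0, 431.0], [943.0, 141.0], [215.0, 199.0]]
```

View pics/s14.png

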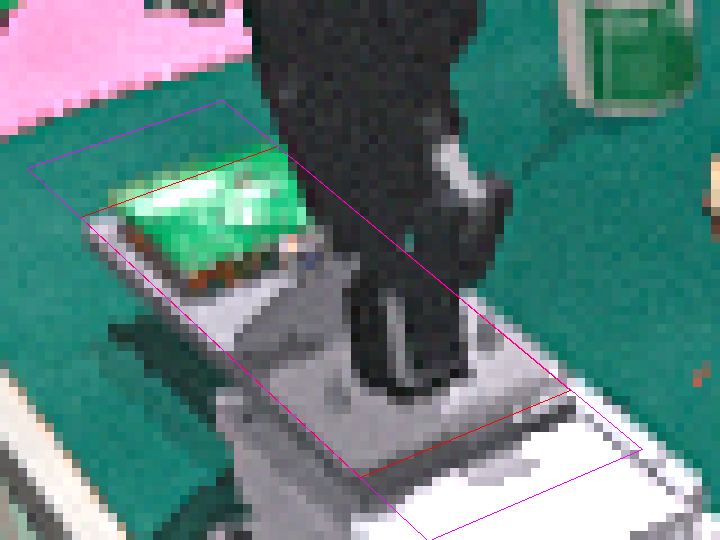

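View pics/t14.png

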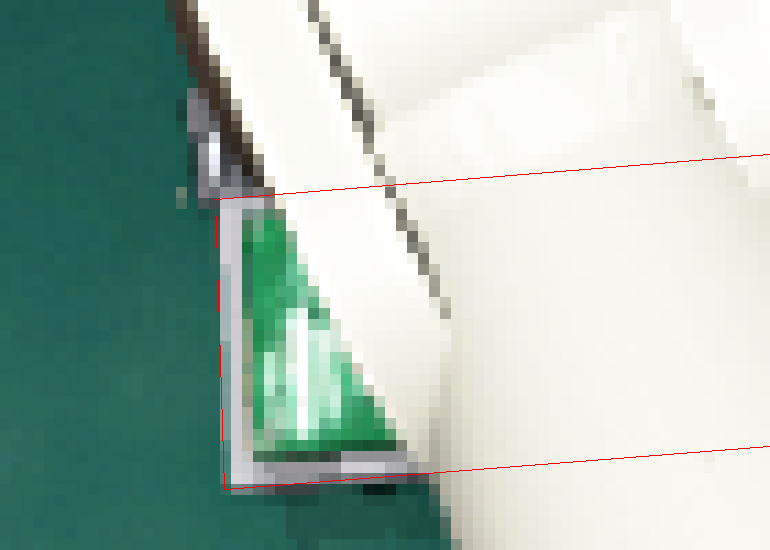

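```bash
python3 - <<'E'
from ov import *
T=dict(np.load("top7.npz")); S=dict(np.load("scene7.npz"))
u=lambda p,o,s:np.array(p)/s+o-.5
ax=np.array([np.cos(np.radians(95)),np.sin(np.radians(95))])
m=atz(T,u((214,182),(170,190),11),.053)[0]
for p in [(218,198),(220,198),(229,488),(226,488)]:
    c=atz(T,u(p,(170,190),11),.05)[0]; print("top",p,c.round(4),((m-c)[:2]@ax).round(4))
ms=atz(S,[251.6,139.8],.053)[0]
for p in [(81,217),(85,220),(88,222)]:
    c=atz(S,u(p,(220,125),9),.05)[0]; print("scene",p,c.round(4),((ms-c)[:2]@ax).round(4))
from workcell import models
print(models.spot_point("lead_edge","top")[:2],models.spot_point("lead_edge","scene")[:2])
E
```

```text
top (218, 198) [0.4809 0.3968 0.05  ] 0.0002
top (220, 198) [0.4809 0.3962 0.05  ] 0.0008
top (229, 488) [0.3972 0.3888 0.05  ] 0.0008
top (226, 488) [0.3972 0.3897 0.05  ] -0.0
scene (81, 217) [0.3973 0.3897 0.05  ] -0.0015
scene (85, 220) [0.3978 0.3869 0.05  ] 0.0014
scene (88, 222) [0.3982 0.3849 0.05  ] 0.0034
[{'location': [189.0, 221.4], 'conf': 0.64}] [{'location': [240.8, 143.5], 'conf': 0.85}]
```

Request:
arm_command --rows '[0.05,0,0,0,0,0,-1,0.05,0,0,0,0,0,-1,0.05,0,0,0,0,0,-1,0.05,0,0,0,0,0,-1,0.05,0,0,0,0,0,-1,0.05,0,0,0,0,0,-1]'

```text
time: 15.5
ee_pos: [0.4534, 0.2216, 0.1354]
tcp_rot: [-90.2, 0.1, 95.0]
wrist_force: [0.7, -8.3, 10.5]
opening: 0.0152
```

```bash
python3 - <<'E'
from h import *
from workcell import sensors,imaging,bot
c=imaging.camera("scene"); P=cloud(c)
# level check: carrier/plate heights from depth patches
a=cv2.resize(c["pixels"][125:205,220:300],None,fx=7,fy=7,interpolation=cv2.INTER_NEAREST); cv2.imwrite("pics/s15.png",a)
print("plate z",np.nanmedian(P[165:172,252:257,2]),"front strip z",np.nanmedian(P[156:162,241:246,2]),"lead corner",P[151,231].round(3))
o=sensors.get_obs(); print(o["time"],o["ee_pos"],o["tcp_rot"],o["wrist_force"],o["opening"])
E
```

```text
plate z 0.05499653159604578 front strip z 0.0473086577746582 lead corner [0.4   0.375 0.047]
15.55 [0.45334996 0.22165656 0.13539233] [-90.15937579   0.09585553  94.95476288] [ 1.53967979 -9.52546737 11.10279431] 0.015336386282270397
```

View pics/s15.png

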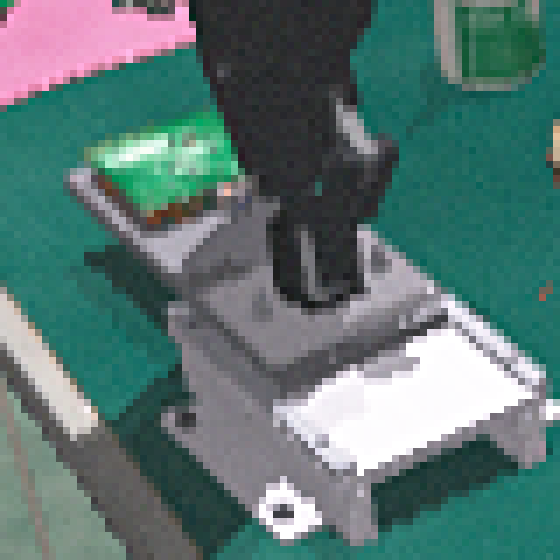

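```bash
python3 - <<'E'
from workcell import bot,sensors
print(bot.job_done()); o=sensors.get_obs(); print(o["time"],o["ee_pos"],o["wrist_force"])
E
```

```text
the job is handed in; nothing more can be done
None
the job is handed in; nothing more can be done
```

I lowered the plate over both pins until it lay flush. Then I slid the carrier about 106 mm outward to the pointer, pressing down lightly and still holding the grip bar, and handed in at about 15.6 s of the 51 s allowed. No verdict was reported.

**Seating:** The plate touched down at TCP height 0.1353 m, exactly as predicted, and both pins show in its holes. The height stayed within 0.1 mm throughout the slide.

**Pointer gap:** Measured just before a last 0.5 mm nudge, of which the arm moved about 0.2 mm:
- The top camera put the carrier's end 0 to 0.8 mm short of the pointer.
- The scene camera was less sure, from −1.5 to +3.4 mm depending on which corner pixel I picked.
- Both are within the 5 mm tolerance, but the two cameras disagree by up to 3 mm.

**Last check at handover:** The fingers were closed on the bar at 15.3 mm, with 11 N upward at the wrist, so the arm was pressing down. There was also a sideways reaction of about 9.5 N from friction, still rising slowly in the last readings. The carrier looked flat on the rest. The depth readings put its top at 47 mm near the outer end and the plate at 55 mm. These are about 3 mm below the nominal 50 and 58 mm but 8 mm apart as they should be; I put that down to camera offset.

**Mistake on the way:** My first approach to the carrier ran joint 6 into its range limit. I turned the tool half round and carried on; the plate fits either way round.

I never went near the bystanders, but I did not re-measure their positions.

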